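Third hand for a clip holder on a suction mount

ROBOT

A 7-joint arm with a two-finger parallel gripper is mounted at the origin on the work surface. World frame = base frame: x ahead of the robot, y to its left, z up, the work surface at z = 0. Lengths are in m, angles in degrees, forces in N, time in s.
With the tool pointing down it reaches from about 0.4 to 0.875 m from the base axis. Payload 6.5 kg.
Tool frame: the origin (TCP) lies between the finger pads; the fingertips stand 14 mm ahead of it and the grasp point (between the pads) lies 5 mm behind it (tip_reach is the distance from the TCP to the fingertips, in m); x points along the fingers, z is the direction in which the jaws open and shut, and the axes are right-handed (so a half turn about x gives the same grasp; the last joint's range is limited). The gripper opens to 88 mm and grips with 3 to 60 N. Pads are 18 mm wide; open, the fingers measure 123 mm over their backs; the gripper's body (75 mm by 187 mm) begins 45 mm behind the grasp point.
Start: joints at [-70.428, 30.733, -0.252, 88.115, 0.149, 61.152, -4.079], TCP at [0.258, 0.597, 0.253] pointing down, gripper open.
Joint ranges: [-154.64, 154.64], [-21.42, 123.67], [-72.66, 72.17], [13.99, 137.28], [-74.86, 254.86], [10.95, 109.41], [-158.01, 158.01]. Speed limits (degrees/s): [136.94, 136.94, 180, 180, 180, 180, 180].

INTERFACE

Orientations are given as a 3x3 rotation matrix whose columns are the frame's x, y, z axes.
In Python, from bench import * gives the robot as it stands.
- The arm moves only by the tool arm_command, never from a script. Its argument "series" is a list of rows, each a list of 7 numbers: the turn, a rotation vector about the tool's x, y, z in rad, then the shift along the tool's x, y, z in m, then the opening, from 0 (shut) to 1 (fully open). A call has 1 to 12 rows; each row is the pose to reach, as a shift and turn from the pose commanded when the call began, along the tool's axes at that moment; what a row does not reach only later rows make up. A row lasts 1/10 s, in which the tool goes at most 50 mm and 8.59 degrees, less where a joint would pass 70% of its speed; a pose out of reach is approached as far as the arm can. A call with a gripper value outside its range is refused whole. The fingers move at their own pace and stop on an object; "newtons" is the grip in N (left out, the last holds). Time passes only in rows, so rows that repeat a pose let the fingers close. It gives the time, the measured TCP pose, the force and the opening at its end, in the units of the state.
- sense(): the state, without advancing time (a new reading comes with each control period).
- snapshot(name): name is "scene" or "top"; returns the picture (420x560x3 uint8, blue, green, red); there is no depth.
- camera_info(name): a dict with "vfov" (degrees; the focal length in pixels is half the picture's height over the tangent of half this angle, whatever the lens; pixels are square), "cx", "cy" (the principal point, pixels), "k1" (the pictures are not rectified: a ray, as slopes to the right and down, at radius r is drawn at 1 + k1 r^2 times it, then the intrinsics apply), "eye" and "orientation" of the camera in the world. Camera axes: x right, y down, z forward; pixel columns grow to the right and rows downward; lengths in m; the calibration is good to about 2 mm. A picture is of the moment at which its call begins. camera_info takes no time and is no camera call.
- close_job(): hands the job in, once; it reports no verdict.
The state is a dict: "t": time; "q": joint angles; "qd": joint speeds; "joint_efforts": joint torques, N m; "tcp_pos": TCP position; "tool_rot": TCP orientation; "contact_force": force on the tool from outside, world axes, zero at the start; "torque": the same for the moment, N m; "gripper_width": opening from 0.0 (shut) to 1.0 (fully open).
Only numpy, scipy, OpenCV 4.12 (cv2) and the standard library are available. Lean on these libraries where they do the work, as an engineer would, in place of code of your own. Each camera call takes 0.05 s, during which the arm holds its last target.

TASK

Pump the suction mount's lever through three full strokes, each all the way down and all the way back up, so that the mount grips the ledge. Then stand the white clip holder upright on the mount's bed, flat back against the middle of the sprung plate and clip towards the open side, and press it squarely back so that the plate's pointer rests midway between the two ribs; take care never to ram the plate to the end of its travel. Finish while still holding it pressed there with your fingers, steadily for a few seconds and on, so that I can put the screws in from behind; leave everything else where it is.

Things in the scene. Friction and masses are not known exactly. Their poses are not given: they have to be found in the camera images.
- mount: grey suction mount fixed on the ledge. Origin on the ledge under the bed's middle line; x is the pressing direction, away from the robot, towards plate and housing; z up. Base x -85 to 115, y -155 to 45 mm; its flat top at z = 16 is the bed, open to -x. Spring housing x 62 to 112, y -32 to 32, up to z = 58 mm, two low cross ribs on top at x = 83 and 95. Pump lever at y = -130 mm
- press_plate (a joint): slide of the aluminium plate (10 thick, 64 wide, 44 tall from mount z = 18 mm) along mount +x: 0 at rest with its front face at mount x = 20 mm, end of travel 0.030 m. Spring 650 N/m, no preload: 0.017 m is 11 N. The dark upright fin of its pointer bar, over the housing, meets the front rib at 0.011 m and the rear rib at 0.023 m; midway is 0.017
- plate_face (a point): centre of the plate's front face, 24 mm above the bed; moves with the plate; axes as the mount's
- pump_lever (a joint): sprung pump lever: 0 at rest (sloping up towards the robot by 0.42 rad), 0.42 fully down (level). Hinge along y at mount x = 60, y = -130, z = 40 mm; the arm points to mount -x. It takes 2.5 N at the pad to start, 8 N to hold down, and springs back up as it is let rise. Fully down is above 0.36, fully up below 0.06 rad
- pump_tip (a point): centre of the upper face of the lever's rubber thumb pad (40 along the arm x 34 wide x 10 mm thick), 135 mm from the hinge along the arm: 100 mm above the ledge at mount x = -61 mm at rest, 45 mm high at x = -75 mm fully down; moves with the lever
- holder: loose clip holder: white plastic block 40 (x) x 44 (y) x 58 mm (z), 0.12 to 0.21 kg, with a steel spring clip of two bent leaves on its front (-x) face, reaching to x = -57 mm at z = 32 mm. The +x face is its flat back (two dark screw holes). Origin at the centre of the block's underside, z up; stands upright on the ledge at the start. The block's two y faces are free to grip
- holder_back (a point): centre line point of the holder's flat back face, at x = 20 mm, 24 mm above its underside; meets plate_face when the holder stands on the bed, centred
- pumice: bystander: grey pumice stone 85 x 52 x 32 mm, origin centre of underside
- nail_brush: bystander: steel nail brush 90 x 34 x 46 mm with bow handle, origin centre of underside
- soap_dish: bystander: white ceramic soap dish 125 x 85 x 26 mm, origin centre of underside
- shampoo: bystander: closed teal bottle, diameter 60, height 180 mm, origin centre of underside
- tumbler: bystander: clear tumbler, diameter 70, height 90 mm, origin centre of underside
- screwdriver: bystander: screwdriver lying at the far side of the ledge, origin under its middle
Not all that is in view belongs to the job. What is shaped like the holder but blue is not meant.

How it is judged (in metres and radians):
On the way, in this order (a step that is already met when the one before it is completed fails the run):
1. first stroke: the pump lever is pushed fully down (above 0.36 rad) (value of joint pump_lever above 0.36 rad), for 0.05 s.
2. first stroke: the pump lever is fully up again (below 0.06 rad) (value of joint pump_lever below 0.06 rad), for 0.05 s.
3. second stroke: the pump lever is pushed fully down (above 0.36 rad) (value of joint pump_lever above 0.36 rad), for 0.05 s.
4. second stroke: the pump lever is fully up again (below 0.06 rad) (value of joint pump_lever below 0.06 rad), for 0.05 s.
5. third stroke: the pump lever is pushed fully down (above 0.36 rad) (value of joint pump_lever above 0.36 rad), for 0.05 s.
6. third stroke: the pump lever is fully up again (below 0.06 rad) (value of joint pump_lever below 0.06 rad), for 0.05 s.
7. the holder is pressed square and centred on the sprung plate with a steady force in the band for 2 s (value of joint press_plate between 0.011 and 0.023 m and contact force between holder and press_plate between 6 and 17 N and x of holder_back in the frame of plate_face between -0.004 and 0.004 m and y of holder_back in the frame of plate_face between -0.008 and 0.008 m and z of holder_back in the frame of plate_face between -0.004 and 0.006 m and angle between the x axis of holder and the x axis of mount, either way round below 0.09 rad and angle between holder's own z axis and vertical below 0.09 rad and contact force between the fingers and holder above 2 N and velocity of joint press_plate between -0.006 and 0.006 m/s and value of joint pump_lever below 0.06 rad), for 2 s.
At the end, for the whole second after the job is handed in: Fingers still hold the holder (over 2 N), upright on the bed (0.09 rad, -4 to +6 mm), back flat on the plate within 8 mm of its middle and 0.09 rad of square, plate steady at 11 to 23 mm with 6 to 17 N on it; pump lever up (below 0.06 rad) (all of step 7); the arm keeps its last pose, push and grip.
It fails at once if the sprung plate is rammed towards the end of its travel (beyond 27 mm) (value of joint press_plate above 0.027 m).
It fails at once if a bystander (pumice, nail brush, soap dish, shampoo bottle, tumbler or screwdriver) is shifted by more than 20 mm (distance of any of pumice, nail_brush, soap_dish, shampoo, tumbler, screwdriver from where it was at the start of the episode above 0.02 m).
It also fails if it takes over 72 s, if anything falls off the work surface, if the arm or the gripper's body presses on something with over 40 N, if the wrist force passes 120 N, or if a joint passes its speed limit or range.

## Working session

There is one attempt and no reset: what is moved stays moved. The work goes in short steps, Python scripts to look and compute and a tool call to move; the robot and the scene stay as the last step left them, time stands still between calls to the robot, and variables do not carry over. Pictures are saved under pics/ and viewed, and the job is handed in when it is done.

Besides the shell and the picture viewer there is one more tool, called as name(argument=value, ...), one argument or row to a line, values as JSON. arm_command: Moves the arm, as the interface text tells. Its arguments: {"type":"object","properties":{"series":{"type":"array","items":{"type":"array","items":{"type":"number"}}},"newtons":{"type":"number"}},"required":["series"]}

```bash
mkdir -p pics; ls
python3 - <<'E'
from bench import *
import cv2
for n in ("scene","top"):
    im=snapshot(n); cv2.imwrite(f"pics/{n}0.png",im); print(n,camera_info(n))
s=sense();print(s)
E
```

```text
pics
scene {'vfov': 50.76305444923671, 'cx': 276.5041888003802, 'cy': 211.32322785024854, 'k1': -0.06485508007605129, 'eye': array([1.32509782, 0.17330095, 0.89460089]), 'orientation': array([[-0.26945417,  0.71138101, -0.64910053],
       [ 0.96299914,  0.19540025, -0.18561086],
       [-0.00520564, -0.67509688, -0.73771072]])}
top {'vfov': 56.47839567030738, 'cx': 274.55617428825747, 'cy': 210.6626683859132, 'k1': -0.10071732017321128, 'eye': array([4.54203745e-01, 2.47210753e-04, 1.04242734e+00]), 'orientation': array([[ 0.02540843, -0.98818026,  0.151176  ],
       [-0.99942052, -0.02853616, -0.0185556 ],
       [ 0.02265026, -0.15061692, -0.98833269]])}
{'t': 0.1, 'q': array([-70.428877  ,  30.77338926,  -0.25472644,  88.1617695 ,
         0.14907477,  61.15368077,  -4.07815917]), 'qd': array([ 0.02780127, -0.23699635, -0.09556504, -0.23885546, -0.01704692,
       -0.07740709,  0.06191818]), 'joint_efforts': array([ 1.69283307e-03, -5.72081280e+01,  9.93247591e-01, -2.52228820e+01,
       -5.61654253e-02,  1.35292596e-02,  1.18353515e-05]), 'tcp_pos': array([0.25757383, 0.5962263 , 0.25194622]), 'tool_rot': array([[-5.07806694e-04, -9.18043478e-01,  3.96479401e-01],
       [-1.45891864e-03,  3.96479710e-01,  9.18042325e-01],
       [-9.99998807e-01, -1.12243149e-04, -1.54068579e-03]]), 'contact_force': array([-0.19832303,  0.35994337, -1.09033329]), 'torque': array([ 0.00206286, -0.05330189, -0.05229659]), 'gripper_width': 1.0017182335366652}
```

View pics/scene0.png

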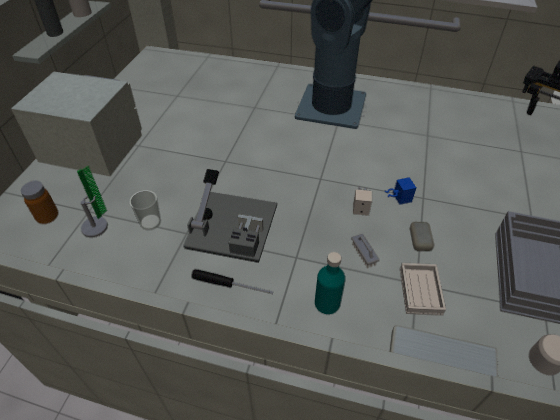

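View pics/top0.png

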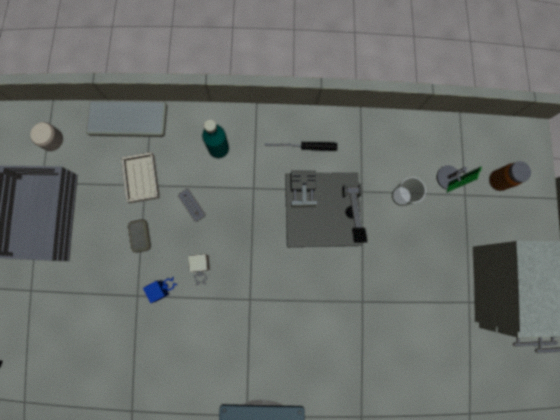

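The scene view shows the mount at about (232,225), the white holder at (363,202), and the blue decoy at (403,190). The top view shows the mount at (324,209), the lever pad at (360,235), and the holder at (198,263) with its clip towards the robot. Next I'll enlarge these areas.

```bash
cat > h.py <<'E'
import numpy as np, cv2
from bench import *
from scipy.optimize import least_squares
CI={n:camera_info(n) for n in("scene","top")}
def K(n):
    c=CI[n]; f=210/np.tan(np.radians(c['vfov'])/2); return f,c['cx'],c['cy']
def proj(n,P):
    P=np.atleast_2d(P);c=CI[n];f,cx,cy=K(n)
    p=(P-c['eye'])@np.array(c['orientation']); s=p[:,:2]/p[:,2:]
    r2=(s**2).sum(1,keepdims=True); s=s*(1+c['k1']*r2)
    return s*f+[cx,cy]
def ray(n,u,v):
    c=CI[n];f,cx,cy=K(n)
    d=np.array([(u-cx)/f,(v-cy)/f]);s=d.copy()
    for _ in range(20): s=d/(1+c['k1']*(s@s))
    return c['eye'],np.array(c['orientation'])@np.array([s[0],s[1],1])
def at(n,u,v,z):
    e,d=ray(n,u,v);return e+d*(z-e[2])/d[2]
def tf(x,y,yaw,P):
    P=np.atleast_2d(P);c,s=np.cos(yaw),np.sin(yaw)
    return np.c_[x+c*P[:,0]-s*P[:,1],y+s*P[:,0]+c*P[:,1],P[:,2]]
def fit(obs,x0):
    # obs: list of (cam,(u,v),(X,Y,Z) model)
    def r(p):
        return np.concatenate([(proj(n,tf(*p,m))[0]-uv) for n,uv,m in obs])
    o=least_squares(r,x0); return o.x,o.fun.reshape(-1,2)
def crop(im,x0,y0,w,h,k,name):
    cv2.imwrite(name,cv2.resize(im[y0:y0+h,x0:x0+w],None,fx=k,fy=k,interpolation=cv2.INTER_CUBIC))
E
python3 - <<'E'
from h import *
a=cv2.imread('pics/top0.png');b=cv2.imread('pics/scene0.png')
crop(a,275,160,100,95,6,'pics/c1.png');crop(a,140,240,80,70,8,'pics/c2.png')
crop(b,180,160,110,105,6,'pics/c3.png');crop(b,345,175,80,50,8,'pics/c4.png')
E
```

```text
(no output)
```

View pics/c1.png

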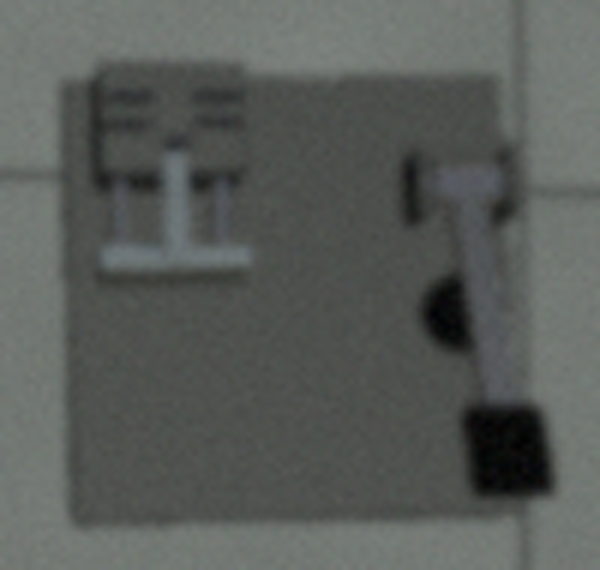

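View pics/c2.png

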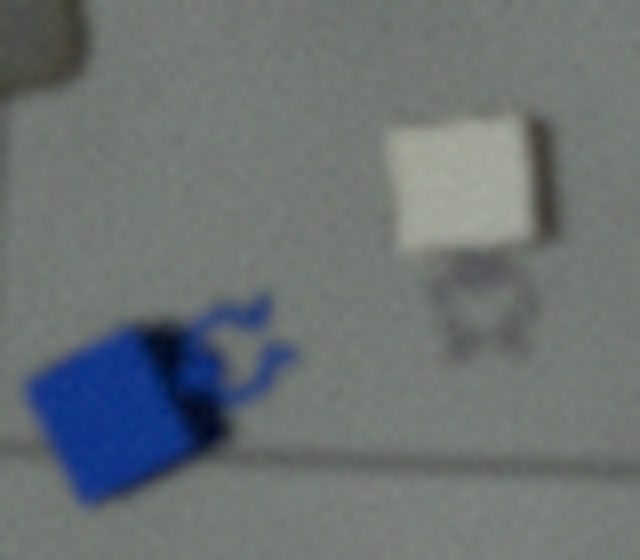

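View pics/c3.png

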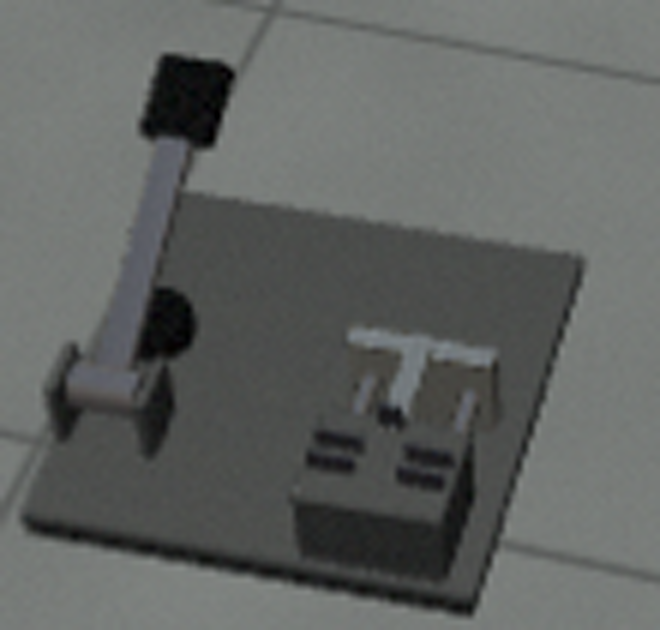

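View pics/c4.png

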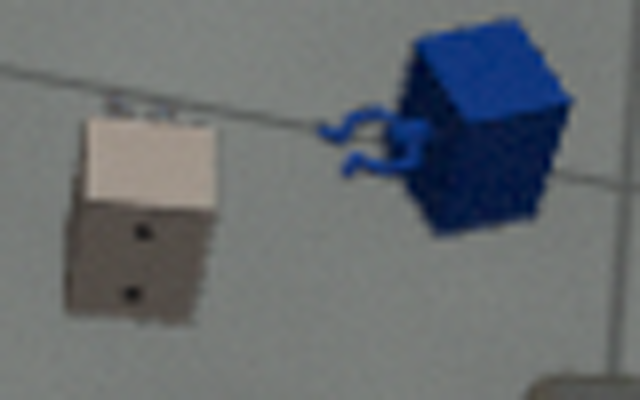

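```bash
cat > f1.py <<'E'
from h import *
def px(o,k,u,v): return np.array([o[0]+(u+.5)/k-.5,o[1]+(v+.5)/k-.5])
T=lambda u,v,m:("top",px((275,160),6,u,v),np.array(m)/1000)
S=lambda u,v,m:("scene",px((180,160),6,u,v),np.array(m)/1000)
mo=[T(62,82,(115,45,16)),T(70,525,(-85,45,16)),T(497,75,(115,-155,16)),
T(100,270,(20,32,62)),T(252,265,(20,-32,62)),T(97,65,(112,32,58)),T(245,65,(112,-32,58)),
S(582,258,(-85,45,16)),S(475,598,(115,45,16)),S(25,518,(115,-155,16)),S(348,328,(20,-32,62)),S(497,348,(20,32,62)),
S(292,500,(112,-32,58)),S(440,520,(112,32,58))]
m,r=fit(mo,[.65,-.05,0]);print("mount",m,np.degrees(m[2]));print(r.round(1).tolist())
for c in("top","scene"):
    mm,_=fit([o for o in mo if o[0]==c],m);print(c,mm)
T=lambda u,v,m:("top",px((140,240),8,u,v),np.array(m)/1000)
S=lambda u,v,m:("scene",px((345,175),8,u,v),np.array(m)/1000)
ho=[T(388,130,(20,22,58)),T(525,115,(20,-22,58)),T(537,240,(-20,-22,58)),T(402,252,(-20,22,58)),
S(88,120,(-20,-22,58)),S(218,127,(-20,22,58)),S(215,212,(20,22,58)),S(80,203,(20,-22,58)),S(65,315,(20,-22,0)),S(192,325,(20,22,0))]
h,r=fit(ho,[.4,.25,0]);print("holder",h,np.degrees(h[2]));print(r.round(1).tolist())
for c in("top","scene"):
    mm,_=fit([o for o in ho if o[0]==c],h);print(c,mm)
print("pad rest",tf(*m,[-.061,-.130,.1]),"down",tf(*m,[-.075,-.130,.045]),"plate",tf(*m,[.02,0,.04]))
p=lambda X:(proj("top",tf(*m,X))[0]-[275,160])*6
for X in([-.061,-.13,.1],): print("pad px c1",p(X), (proj("scene",tf(*m,X))[0]-[180,160])*6)
a=[at("top",*px((140,240),8,*q),0)for q in((85,500),(30,385))]
print("blue approx",a)
E
python3 f1.py
```

```text
mount [ 0.60336993 -0.09552631  0.04946037] 2.8338707147590094
[[0.2, -0.7], [1.0, -0.3], [0.9, -0.6], [0.9, -0.2], [0.6, 0.1], [0.2, -0.8], [0.1, -1.2], [1.0, -1.0], [0.9, -0.1], [-0.8, -0.9], [1.3, -0.8], [0.9, -0.0], [0.1, -0.8], [1.1, 0.5]]
top [ 0.60197882 -0.09374926  0.04366233]
scene [ 0.60493045 -0.09708094  0.05666318]
holder [0.46915996 0.17021657 0.13482172] 7.724715537074109
[[0.4, -0.8], [0.7, -0.7], [0.6, -0.4], [-0.0, -0.0], [0.1, -1.1], [0.3, -0.4], [0.7, -0.4], [0.8, -0.9], [-0.0, -0.1], [0.3, 0.3]]
top [0.46797798 0.17121505 0.1410207 ]
scene [0.47098841 0.16945638 0.13783498]
pad rest [[ 0.54887176 -0.22838318  0.1       ]] down [[ 0.53488888 -0.22907535  0.045     ]] plate [[ 0.62334547 -0.09453751  0.04      ]]
pad px c1 [512.13767041 438.89488132] [184.0460218   93.41214756]
blue approx [array([0.36138686, 0.30121113, 0.        ]), array([0.39806324, 0.32181488, 0.        ])]
```

```bash
cat >> h.py <<'E'
from scipy.spatial.transform import Rotation as R
M=np.array([0.6034,-0.0955,0.0495]); H=np.array([0.4692,0.1702,0.137])
def down(jaw): # jaw: world angle of tool z
    z=np.array([np.cos(jaw),np.sin(jaw),0]);x=np.array([0,0,-1.]);return np.c_[x,np.cross(z,x),z]
def delta(pos,jaw=None,rot=None):
    s=sense();A=s['tool_rot'];B=rot if rot is not None else down(jaw)
    rv=R.from_matrix(A.T@B).as_rotvec();d=A.T@(np.array(pos)-s['tcp_pos'])
    print("row",rv.round(4).tolist(),d.round(4).tolist(),"| tcp",s['tcp_pos'].round(4),"F",s['contact_force'].round(2),"t",round(s['t'],2),"w",round(s['gripper_width'],3))
E
python3 - <<'E'
from h import *
p=tf(*M,[-.061,-.130,.1])[0];print(p)
delta([p[0],p[1],.20],M[2]+np.pi/2)
for n,u,v in(("brush1",184,190),("brush2",200,221),("brush3",206,214),("blueclip",176,281),("blueclip2",173,277),("pum",147,250)):print(n,at("top",u,v,.02))
E
```

```text
[ 0.54890709 -0.22835903  0.1       ]
row [-0.4572, -0.0015, -0.0002] [0.053, -0.5944, -0.6414] | tcp [0.2576 0.5962 0.2519] F [-0.2   0.36 -1.09] t 0.1 w 1.002
brush1 [0.65937285 0.22407194 0.02      ]
brush2 [0.57739684 0.17666639 0.02      ]
brush3 [0.59646014 0.16178102 0.02      ]
blueclip [0.41934815 0.23114348 0.02      ]
blueclip2 [0.42933028 0.23952297 0.02      ]
pum [0.49683376 0.31223249 0.02      ]
```

arm_command(
  series=[
    [-0.4572,-0.0015,0,0.05,-0.5944,-0.6414,0],
    [-0.4572,-0.0015,0,0.05,-0.5944,-0.6414,0],
    [-0.4572,-0.0015,0,0.05,-0.5944,-0.6414,0],
    [-0.4572,-0.0015,0,0.05,-0.5944,-0.6414,0],
    [-0.4572,-0.0015,0,0.05,-0.5944,-0.6414,0],
    [-0.4572,-0.0015,0,0.05,-0.5944,-0.6414,0],
    [-0.4572,-0.0015,0,0.05,-0.5944,-0.6414,0],
    [-0.4572,-0.0015,0,0.05,-0.5944,-0.6414,0],
    [-0.4572,-0.0015,0,0.05,-0.5944,-0.6414,0],
    [-0.4572,-0.0015,0,0.05,-0.5944,-0.6414,0],
    [-0.4572,-0.0015,0,0.05,-0.5944,-0.6414,0],
    [-0.4572,-0.0015,0,0.05,-0.5944,-0.6414,0],
  ],
  newtons=20,
)

```text
t: 1.3
tcp_pos: [0.4575, 0.0299, 0.2184]
tool_rot: [[0.0, -0.999, -0.05], [0.002, -0.05, 0.999], [-1.0, -0.001, 0.002]]
contact_force: [1.9, 0.2, 0.3]
gripper_width: 0.003
```

Run:
```python
from h import *
p=tf(*M,[-.061,-.130,.1])[0]
delta([p[0],p[1],.16],M[2]+np.pi/2)
```

```text
row [0.0002, 0.0015, 0.0006] [0.0581, -0.0784, -0.2626] | tcp [0.4575 0.0299 0.2184] F [1.85 0.18 0.31] t 1.3 w 0.003
```

arm_command(
  series=[
    [0,0,0,0.02,-0.04,-0.05,0],
    [0,0,0,0.03,-0.06,-0.1,0],
    [0,0,0,0.03,-0.07,-0.15,0],
    [0,0,0,0.03,-0.07,-0.2,0],
    [0,0,0,0.03,-0.07,-0.24,0],
    [0,0,0,0.03,-0.07,-0.24,0],
    [0,0,0,0.03,-0.07,-0.24,0],
    [0,0,0,0.03,-0.07,-0.24,0],
  ],
)

```text
t: 2.1
tcp_pos: [0.539, -0.2025, 0.1878]
tool_rot: [[-0.0, -0.999, -0.051], [0.003, -0.051, 0.999], [-1.0, 0.0, 0.003]]
contact_force: [-0.1, 1.3, -0.0]
gripper_width: 0.004
```

Run:
```python
from h import *
p=tf(*M,[-.061,-.130,.1])[0]
delta([p[0],p[1],.13],M[2]+np.pi/2)
```

```text
row [0.0011, 0.0029, -0.0003] [0.0577, -0.0086, -0.0264] | tcp [ 0.539  -0.2025  0.1878] F [-0.08  1.28 -0.03] t 2.1 w 0.004
```

Move to just above the pad, settle, then look.

arm_command(
  series=[
    [0.001,0.003,0,0.025,-0.0086,-0.0264,0],
    [0.001,0.003,0,0.055,-0.0086,-0.0264,0],
    [0.001,0.003,0,0.055,-0.0086,-0.0264,0],
    [0.001,0.003,0,0.055,-0.0086,-0.0264,0],
  ],
)

```text
t: 2.5
tcp_pos: [0.5491, -0.2277, 0.1332]
tool_rot: [[-0.001, -0.999, -0.051], [0.0, -0.051, 0.999], [-1.0, 0.001, 0.0]]
contact_force: [0.3, 0.3, 1.3]
gripper_width: 0.003
```

Run:
```python
from h import *
p=tf(*M,[-.061,-.130,.1])[0]
delta([p[0],p[1],.12],M[2]+np.pi/2)
a=snapshot("top");b=snapshot("scene")
A=cv2.resize(a[160:270,300:400],None,fx=4,fy=4,interpolation=2);B=cv2.resize(b[140:250,170:270],None,fx=4,fy=4,interpolation=2)
cv2.imwrite("pics/p1.png",np.hstack([A,B]))
```

```text
row [0.0017, 0.0001, -0.0007] [0.0132, 0.0002, -0.0006] | tcp [ 0.5491 -0.2277  0.1332] F [0.33 0.32 1.29] t 2.5 w 0.003
```

View pics/p1.png

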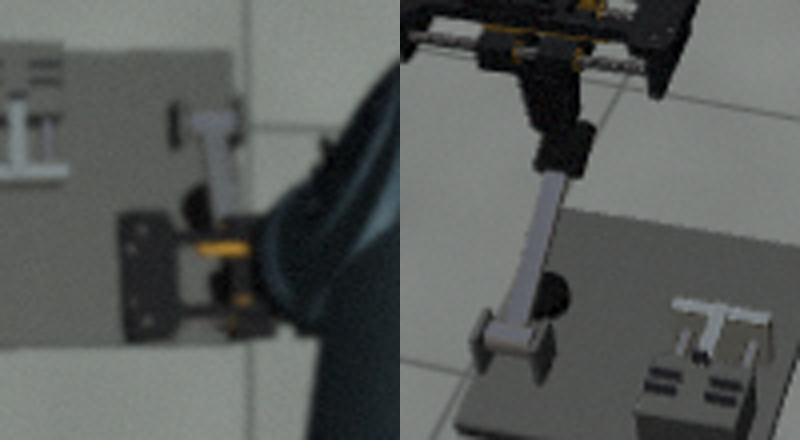

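arm_command(
  series=[
    [0,0,0,0.014,0,0,0],
    [0,0,0,0.024,0.001,0,0],
    [0,0,0,0.034,0.005,0,0],
    [0,0,0,0.044,0.009,0,0],
    [0,0,0,0.054,0.012,0,0],
    [0,0,0,0.064,0.013,0,0],
    [0,0,0,0.071,0.014,0,0],
    [0,0,0,0.071,0.014,0,0],
    [0,0,0,0.071,0.014,0,0],
  ],
)

```text
t: 3.5
tcp_pos: [0.5358, -0.2309, 0.062]
tool_rot: [[0.002, -0.999, -0.049], [-0.001, -0.049, 0.999], [-1.0, -0.002, -0.002]]
contact_force: [2.5, 0.9, 6.8]
gripper_width: 0.004
```

Run:
```python
from h import *
p=tf(*M,[-.061,-.130,.1])[0]
delta([p[0],p[1],.133],M[2]+np.pi/2)
b=snapshot("scene")
B=cv2.resize(b[140:250,170:270],None,fx=5,fy=5,interpolation=2)
cv2.imwrite("pics/p2.png",B)
```

```text
row [-0.0009, -0.0016, 0.0017] [-0.071, -0.0134, 0.0018] | tcp [ 0.5358 -0.2309  0.062 ] F [2.46 0.87 6.79] t 3.5 w 0.004
```

View pics/p2.png

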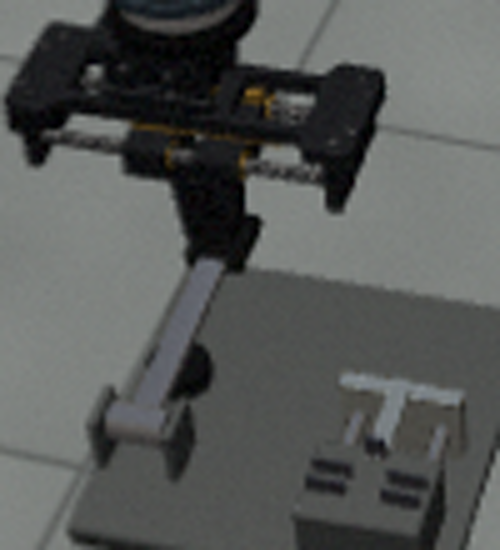

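arm_command(
  series=[
    [0,0,0,0.003,0,0,0],
    [0,0,0,0.004,0,0,0],
    [0,0,0,0.004,0,0,0],
  ],
)

```text
t: 3.85
tcp_pos: [0.5357, -0.2309, 0.059]
tool_rot: [[0.002, -0.999, -0.048], [-0.001, -0.048, 0.999], [-1.0, -0.002, -0.001]]
contact_force: [0.0, 3.0, 15.9]
gripper_width: 0.009
```

arm_command(
  series=[
    [0,0,0,-0.012,-0.001,0,0],
    [0,0,0,-0.024,-0.003,0,0],
    [0,0,0,-0.036,-0.006,0,0],
    [0,0,0,-0.048,-0.01,0,0],
    [0,0,0,-0.06,-0.013,0,0],
    [0,0,0,-0.075,-0.014,0.002,0],
    [0,0,0,-0.075,-0.014,0.002,0],
    [0,0,0,-0.075,-0.014,0.002,0],
    [0,0,0,-0.075,-0.014,0.002,0],
  ],
)

```text
t: 4.75
tcp_pos: [0.548, -0.228, 0.1323]
tool_rot: [[-0.001, -0.999, -0.048], [-0.001, -0.048, 0.999], [-1.0, 0.001, -0.001]]
contact_force: [0.3, 0.2, 0.2]
gripper_width: 0.009
```

Run:
```python
from h import *
p=tf(*M,[-.061,-.130,.1])[0]
delta([p[0],p[1],.133],M[2]+np.pi/2)
b=snapshot("scene")
B=cv2.resize(b[140:250,170:270],None,fx=5,fy=5,interpolation=2)
cv2.imwrite("pics/p3.png",B)
```

```text
row [-0.0012, -0.001, -0.0015] [-0.0007, -0.0009, -0.0004] | tcp [ 0.548  -0.228   0.1323] F [0.26 0.17 0.23] t 4.75 w 0.009
```

View pics/p3.png

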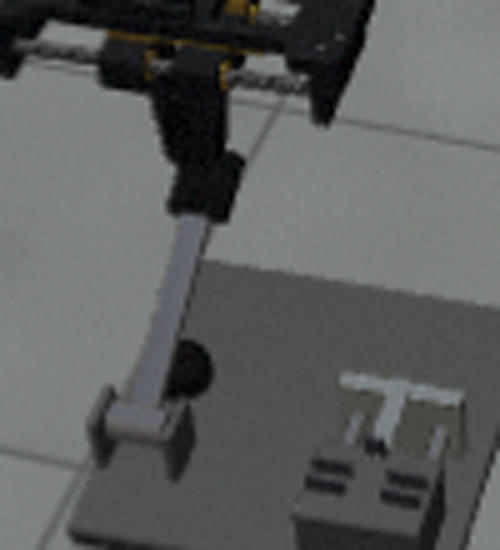

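The lever is fully up again (pad back at its rest place), after the hard stop was felt when down. Second and third strokes follow.

arm_command(
  series=[
    [0,0,0,0.014,0,0,0],
    [0,0,0,0.024,0.001,0,0],
    [0,0,0,0.034,0.004,0,0],
    [0,0,0,0.044,0.008,0,0],
    [0,0,0,0.054,0.011,0,0],
    [0,0,0,0.064,0.013,0,0],
    [0,0,0,0.073,0.014,0,0],
    [0,0,0,0.0745,0.014,0,0],
    [0,0,0,0.0745,0.014,0,0],
    [0,0,0,0.0745,0.014,0,0],
  ],
)

```text
t: 5.8
tcp_pos: [0.537, -0.2288, 0.0594]
tool_rot: [[0.004, -0.999, -0.049], [-0.002, -0.049, 0.999], [-1.0, -0.004, -0.002]]
contact_force: [3.2, 1.7, 8.9]
gripper_width: 0.007
```

arm_command(
  series=[
    [0,0,0,-0.012,-0.001,0,0],
    [0,0,0,-0.024,-0.003,0,0],
    [0,0,0,-0.036,-0.006,0,0],
    [0,0,0,-0.048,-0.01,0,0],
    [0,0,0,-0.06,-0.013,0,0],
    [0,0,0,-0.0755,-0.014,0,0],
    [0,0,0,-0.0755,-0.014,0,0],
    [0,0,0,-0.0755,-0.014,0,0],
    [0,0,0,-0.0755,-0.014,0,0],
  ],
)

```text
t: 6.7
tcp_pos: [0.5478, -0.228, 0.1331]
tool_rot: [[-0.002, -0.999, -0.048], [-0.001, -0.048, 0.999], [-1.0, 0.002, -0.001]]
contact_force: [-0.1, -0.0, -0.3]
gripper_width: 0.002
```

arm_command(
  series=[
    [0,0,0,0.014,0,0,0],
    [0,0,0,0.024,0.001,0,0],
    [0,0,0,0.034,0.004,0,0],
    [0,0,0,0.044,0.008,0,0],
    [0,0,0,0.054,0.011,0,0],
    [0,0,0,0.064,0.013,0,0],
    [0,0,0,0.073,0.014,0,0],
    [0,0,0,0.075,0.014,0,0],
    [0,0,0,0.075,0.014,0,0],
    [0,0,0,0.075,0.014,0,0],
  ],
)

```text
t: 7.7
tcp_pos: [0.5365, -0.2286, 0.0595]
tool_rot: [[0.003, -0.999, -0.049], [-0.002, -0.049, 0.999], [-1.0, -0.003, -0.002]]
contact_force: [2.9, 1.9, 8.0]
gripper_width: 0.01
```

arm_command(
  series=[
    [0,0,0,-0.012,-0.001,0,0],
    [0,0,0,-0.024,-0.003,0,0],
    [0,0,0,-0.036,-0.006,0,0],
    [0,0,0,-0.048,-0.01,0,0],
    [0,0,0,-0.06,-0.013,0,0],
    [0,0,0,-0.0755,-0.014,0,0],
    [0,0,0,-0.0755,-0.014,0,0],
    [0,0,0,-0.1,-0.014,0,0],
    [0,0,0,-0.15,-0.014,0,0],
    [0,0,0,-0.15,-0.014,0,0],
    [0,0,0,-0.15,-0.014,0,0],
  ],
)

```text
t: 8.8
tcp_pos: [0.5485, -0.2284, 0.2093]
tool_rot: [[0.001, -0.999, -0.048], [-0.002, -0.048, 0.999], [-1.0, -0.001, -0.002]]
contact_force: [-0.9, 0.2, -0.8]
gripper_width: 0.004
```

Run:
```python
from h import *
delta([H[0],H[1],.21],H[2]+np.pi/2)
b=snapshot("scene")
B=cv2.resize(b[140:250,170:270],None,fx=5,fy=5,interpolation=2)
cv2.imwrite("pics/p4.png",B)
```

```text
row [-0.089, -0.0019, 0.0004] [-0.0015, 0.0601, 0.4019] | tcp [ 0.5485 -0.2284  0.2093] F [-0.85  0.2  -0.76] t 8.8 w 0.004
```

View pics/p4.png

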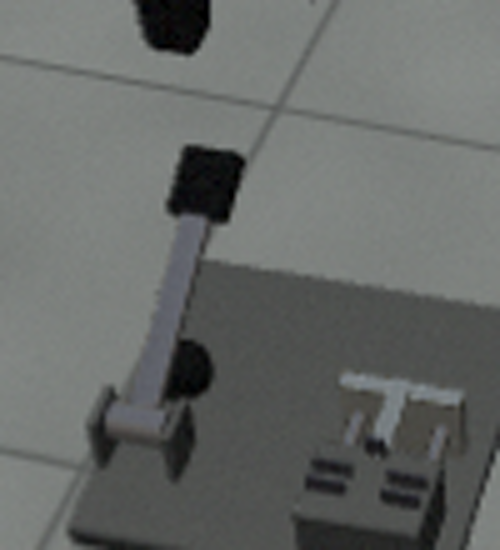

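The lever is up and all three strokes bottomed out at a pad height of about 45 mm. Next is the holder.

arm_command(
  series=[
    [-0.04,-0.002,0,0,0.005,0.04,0.75],
    [-0.089,-0.002,0,0,0.012,0.09,0.75],
    [-0.089,-0.002,0,0,0.02,0.14,0.75],
    [-0.089,-0.002,0,0,0.03,0.19,0.75],
    [-0.089,-0.002,0,0,0.035,0.235,0.75],
    [-0.089,-0.002,0,0,0.04,0.28,0.75],
    [-0.089,-0.002,0,0,0.05,0.325,0.75],
    [-0.089,-0.002,0,0,0.055,0.37,0.75],
    [-0.089,-0.002,0,0,0.0601,0.4019,0.75],
    [-0.089,-0.002,0,0,0.0601,0.4019,0.75],
    [-0.089,-0.002,0,0,0.0601,0.4019,0.75],
    [-0.089,-0.002,0,0,0.0601,0.4019,0.75],
  ],
)

```text
t: 10.05
tcp_pos: [0.4691, 0.1685, 0.2075]
tool_rot: [[-0.002, -0.991, -0.135], [-0.001, -0.135, 0.991], [-1.0, 0.002, -0.001]]
contact_force: [-0.9, -0.3, 0.5]
gripper_width: 0.752
```

Run:
```python
from h import *
delta([H[0],H[1],.10],H[2]+np.pi/2)
```

```text
row [-0.0016, -0.001, -0.0017] [0.1075, -0.0005, 0.0017] | tcp [0.4691 0.1685 0.2075] F [-0.88 -0.35  0.48] t 10.05 w 0.752
```

arm_command(
  series=[
    [-0.001,-0.001,-0.001,0.05,0,0.0017,0.75],
    [-0.001,-0.001,-0.001,0.1,0,0.0017,0.75],
    [-0.001,-0.001,-0.001,0.12,0,0.0017,0.75],
    [-0.001,-0.001,-0.001,0.12,0,0.0017,0.75],
    [-0.001,-0.001,-0.001,0.12,0,0.0017,0.75],
  ],
)

```text
t: 10.55
tcp_pos: [0.4697, 0.1709, 0.0888]
tool_rot: [[0.001, -0.991, -0.136], [0.001, -0.136, 0.991], [-1.0, -0.001, 0.001]]
contact_force: [-0.2, -0.6, 0.1]
gripper_width: 0.745
```

Run:
```python
from h import *
delta([H[0],H[1],.022],H[2]+np.pi/2)
a=snapshot("top");b=snapshot("scene")
A=cv2.resize(a[220:320,150:250],None,fx=4,fy=4,interpolation=2);B=cv2.resize(b[140:240,320:420],None,fx=4,fy=4,interpolation=2)
cv2.imwrite("pics/g1.png",np.hstack([A,B]))
```

```text
row [-0.0007, 0.0007, 0.0011] [0.0668, 0.0007, -0.0007] | tcp [0.4697 0.1709 0.0888] F [-0.15 -0.59  0.07] t 10.55 w 0.745
```

View pics/g1.png

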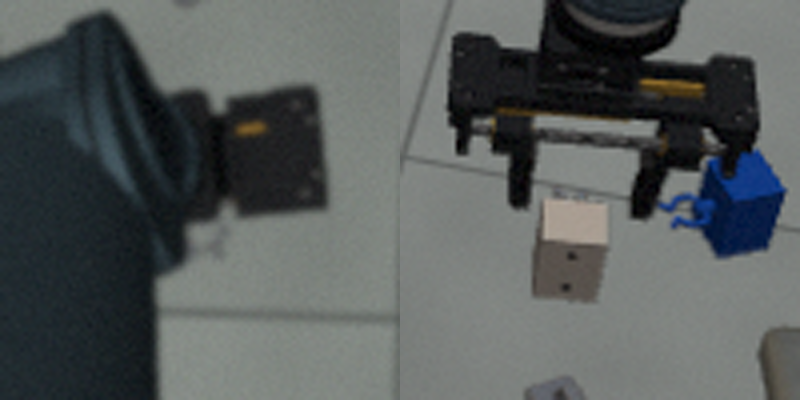

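The fingers are centred over the holder, at (525,200) and (645,200) in the right crop, and clear of the blue clip. I'll descend and grip.

arm_command(
  series=[
    [0,0,0,0.03,0.0005,-0.0007,0.75],
    [0,0,0,0.055,0.0005,-0.0007,0.75],
    [0,0,0,0.0665,0.0005,-0.0007,0.75],
    [0,0,0,0.0665,0.0005,-0.0007,0.75],
    [0,0,0,0.0665,0.0005,-0.0007,0.75],
    [0,0,0,0.0665,0.0005,-0.0007,0.4],
    [0,0,0,0.0665,0.0005,-0.0007,0.4],
    [0,0,0,0.0665,0.0005,-0.0007,0.4],
    [0,0,0,0.0665,0.0005,-0.0007,0.4],
    [0,0,0,0.0665,0.0005,-0.0007,0.4],
  ],
  newtons=25,
)

```text
t: 11.65
tcp_pos: [0.4693, 0.1717, 0.0226]
tool_rot: [[0.002, -0.99, -0.138], [0.002, -0.138, 0.99], [-1.0, -0.002, 0.002]]
contact_force: [-0.7, 0.7, 6.6]
gripper_width: 0.496
```

Run:
```python
from h import *
delta([H[0],H[1],.022],H[2]+np.pi/2)
```

```text
row [0.0014, 0.0017, 0.0022] [0.0006, 0.0003, -0.0015] | tcp [0.4693 0.1717 0.0226] F [-0.65  0.73  6.63] t 11.65 w 0.496
```

arm_command(
  series=[
    [0,0,0,-0.01,0,0,0.4],
    [0,0,0,-0.03,0,0,0.4],
    [0,0,0,-0.06,0,0,0.4],
    [0,0,0,-0.1,0,0,0.4],
    [0,0,0,-0.1,0,0,0.4],
    [0,0,0,-0.1,0,0,0.4],
    [0,0,0,-0.1,0,0,0.4],
  ],
)

```text
t: 12.35
tcp_pos: [0.4679, 0.171, 0.1212]
tool_rot: [[-0.001, -0.99, -0.138], [0.001, -0.138, 0.99], [-1.0, 0.0, 0.001]]
contact_force: [-0.0, 0.4, -0.7]
gripper_width: 0.497
```

Run:
```python
from h import *
t=tf(*M,[-.025,0,0])[0]
delta([t[0],t[1],.122],M[2]+np.pi/2)
b=snapshot("scene")
B=cv2.resize(b[110:210,320:420],None,fx=6,fy=6,interpolation=2)
cv2.imwrite("pics/g2.png",B)
```

```text
row [0.089, 0.0009, -0.0004] [-0.0011, -0.0725, -0.2805] | tcp [0.4679 0.171  0.1212] F [-0.03  0.39 -0.71] t 12.35 w 0.497
```

View pics/g2.png

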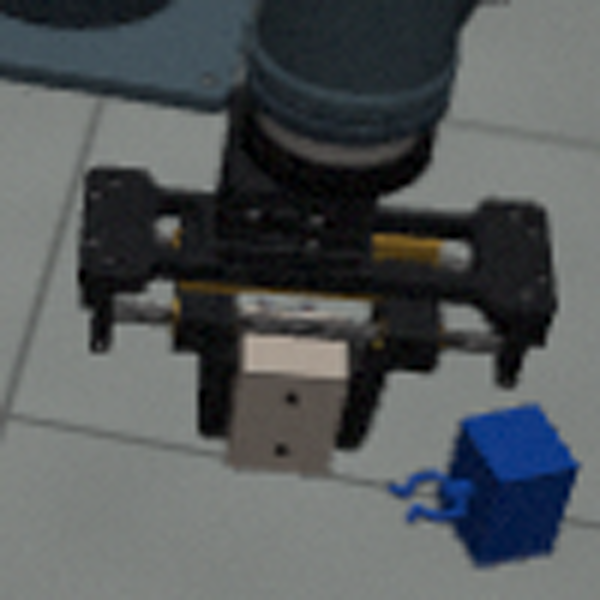

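arm_command(
  series=[
    [0.02,0,0,0,-0.006,-0.025,0.4],
    [0.04,0,0,0,-0.016,-0.06,0.4],
    [0.06,0.001,0,0,-0.028,-0.1,0.4],
    [0.089,0.001,0,0,-0.04,-0.14,0.4],
    [0.089,0.001,0,0,-0.05,-0.18,0.4],
    [0.089,0.001,0,0,-0.06,-0.22,0.4],
    [0.089,0.001,0,0,-0.068,-0.255,0.4],
    [0.089,0.001,0,0,-0.0725,-0.275,0.4],
    [0.089,0.001,0,0,-0.0725,-0.2805,0.4],
    [0.089,0.001,0,0,-0.0725,-0.2805,0.4],
    [0.089,0.001,0,0,-0.0725,-0.2805,0.4],
  ],
)

```text
t: 13.5
tcp_pos: [0.5785, -0.0944, 0.1209]
tool_rot: [[-0.001, -0.999, -0.051], [0.002, -0.051, 0.999], [-1.0, 0.001, 0.002]]
contact_force: [-0.1, 0.7, -1.9]
gripper_width: 0.499
```

Run:
```python
from h import *
t=tf(*M,[-.025,0,0])[0]
delta([t[0],t[1],.0416],M[2]+np.pi/2)
b=snapshot("scene");a=snapshot("top")
B=cv2.resize(b[140:260,190:290],None,fx=4,fy=4,interpolation=2)
A=cv2.resize(a[150:270,270:370],None,fx=4,fy=4,interpolation=2)
cv2.imwrite("pics/g3.png",np.hstack([A,B]))
```

```text
row [0.0018, 0.0019, -0.0005] [0.0793, 0.0001, -0.0024] | tcp [ 0.5785 -0.0944  0.1209] F [-0.07  0.69 -1.86] t 13.5 w 0.499
```

View pics/g3.png

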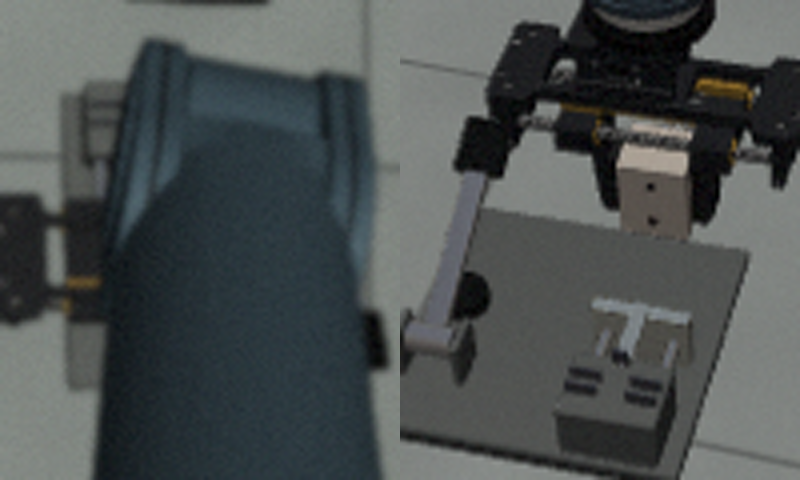

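arm_command(
  series=[
    [0.001,0.001,0,0.02,0,-0.0024,0.4],
    [0.001,0.001,0,0.04,0,-0.0024,0.4],
    [0.001,0.001,0,0.06,0,-0.0024,0.4],
    [0.001,0.001,0,0.075,0,-0.0024,0.4],
    [0.001,0.001,0,0.079,0,-0.0024,0.4],
    [0.001,0.001,0,0.079,0,-0.0024,0.4],
    [0.001,0.001,0,0.079,0,-0.0024,0.4],
  ],
)

```text
t: 14.3
tcp_pos: [0.5801, -0.0987, 0.0434]
tool_rot: [[0.002, -0.999, -0.049], [-0.001, -0.049, 0.999], [-1.0, -0.002, -0.001]]
contact_force: [-0.8, 0.2, -1.1]
gripper_width: 0.495
```

Run:
```python
from h import *
t=tf(*M,[-.025,0,0])[0]
delta([t[0],t[1],.0395],M[2]+np.pi/2)
b=snapshot("scene")
crop(b,190,150,100,75,8,'pics/g4.png')
```

```text
row [-0.0009, -0.0006, 0.0024] [0.0039, 0.0016, 0.002] | tcp [ 0.5801 -0.0987  0.0434] F [-0.76  0.2  -1.08] t 14.3 w 0.495
```

View pics/g4.png

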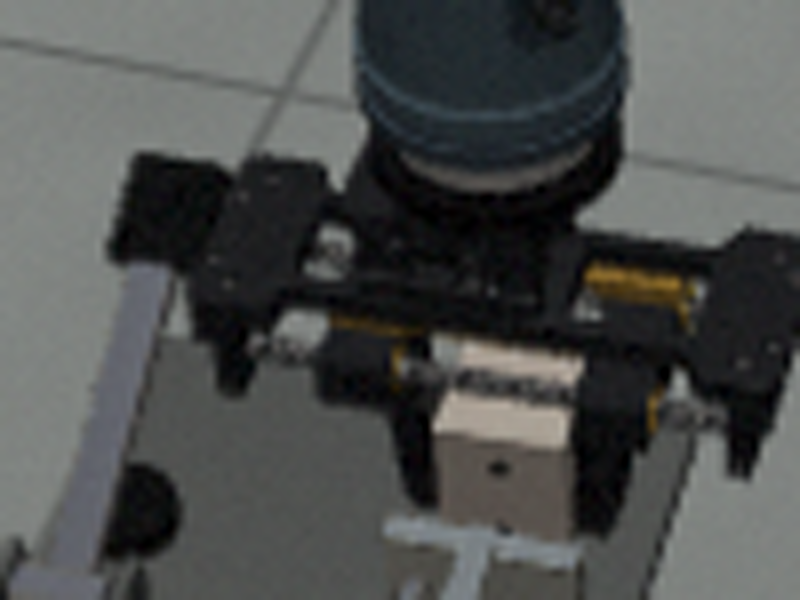

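Run:
```python
from h import *
def px(u,v): return 190+(u+.5)/8-.5,150+(v+.5)/8-.5
z=.0434-.0226+.058
A=[at("scene",*px(*q),z) for q in((435,425),(574,445))]
P=[at("scene",*px(*q),.062) for q in((386,518),(584,545))]
def loc(p):
    c,s=np.cos(M[2]),np.sin(M[2]);d=p[:2]-M[:2];return np.array([c*d[0]+s*d[1],-s*d[0]+c*d[1]])*1000
for p in A+P: print(loc(p).round(1),p.round(4))
for p in (A,P):
    d=p[1]-p[0];print("len",np.hypot(*d[:2]),"yaw",np.degrees(np.arctan2(-d[0],d[1])))
print(loc(sense()['tcp_pos']))
```

```text
[ -4.1 -24.3] [ 0.6005 -0.1199  0.0788]
[-5.2 21.1] [ 0.5972 -0.0747  0.0788]
[ 23.4 -33.8] [ 0.6284 -0.1281  0.062 ]
[20.8 30.3] [ 0.6227 -0.0642  0.062 ]
len 0.045358641553170924 yaw 4.234956673256469
len 0.0641467024733948 yaw 5.087775964566964
[-23.29379857  -2.12407932]
```

arm_command(
  series=[
    [0,0,0,0.002,0,0,0.4],
    [0,0,0,0.004,-0.002,0,0.4],
    [0,0,0,0.004,-0.006,0,0.4],
    [0,0,0,0.004,-0.01,0,0.4],
    [0,0,0,0.004,-0.014,0,0.4],
    [0,0,0,0.004,-0.014,0,0.4],
    [0,0,0,0.004,-0.014,0,0.4],
  ],
  newtons=40,
)

```text
t: 15.05
tcp_pos: [0.5937, -0.098, 0.0387]
tool_rot: [[0.002, -0.999, -0.049], [-0.0, -0.049, 0.999], [-1.0, -0.002, -0.0]]
contact_force: [0.5, 0.2, 0.0]
gripper_width: 0.498
```

Run:
```python
from h import *
t=tf(*M,[0,-.001,0])[0]
delta([t[0],t[1],.0386],M[2]+np.pi/2)
b=snapshot("scene")
crop(b,190,150,100,75,8,'pics/g5.png')
```

```text
row [-0.001, -0.0005, 0.0016] [0.0001, -0.0098, 0.0011] | tcp [ 0.5937 -0.098   0.0387] F [0.53 0.18 0.  ] t 15.05 w 0.498
```

View pics/g5.png

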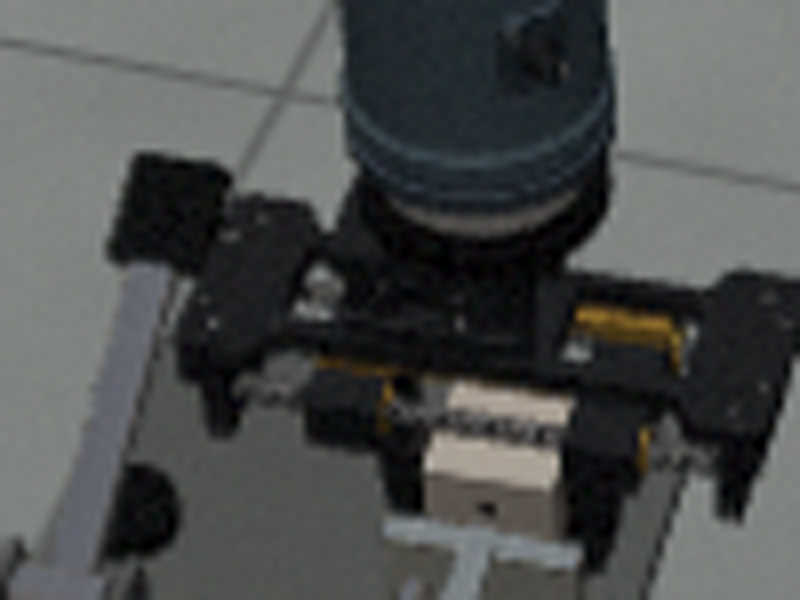

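arm_command(
  series=[
    [0,0,0,0,-0.003,0,0.4],
    [0,0,0,0,-0.006,0,0.4],
    [0,0,0,0,-0.009,0,0.4],
    [0,0,0,0,-0.012,0,0.4],
    [0,0,0,0,-0.014,0,0.4],
    [0,0,0,0,-0.016,0,0.4],
    [0,0,0,0,-0.016,0,0.4],
    [0,0,0,0,-0.016,0,0.4],
    [0,0,0,0,-0.016,0,0.4],
  ],
)

```text
t: 16.0
tcp_pos: [0.6088, -0.0974, 0.0387]
tool_rot: [[0.0, -0.999, -0.048], [-0.0, -0.048, 0.999], [-1.0, -0.0, -0.0]]
contact_force: [-4.9, -0.3, 5.0]
gripper_width: 0.5
```

Run:
```python
from h import *
t=tf(*M,[0.017,-.001,0])[0]
delta([t[0],t[1],.0386],M[2]+np.pi/2)
b=snapshot("scene");delta([t[0],t[1],.0386],M[2]+np.pi/2)
crop(b,200,180,80,75,8,'pics/g6.png')
```

```text
row [-0.0012, -0.0004, 0.0001] [0.0001, -0.0117, 0.0012] | tcp [ 0.6088 -0.0974  0.0387] F [-4.89 -0.29  5.04] t 16.0 w 0.5
row [-0.0013, -0.0004, 0.0] [0.0001, -0.0117, 0.0012] | tcp [ 0.6088 -0.0974  0.0387] F [-6.43  0.15  5.65] t 16.05 w 0.498
```

View pics/g6.png

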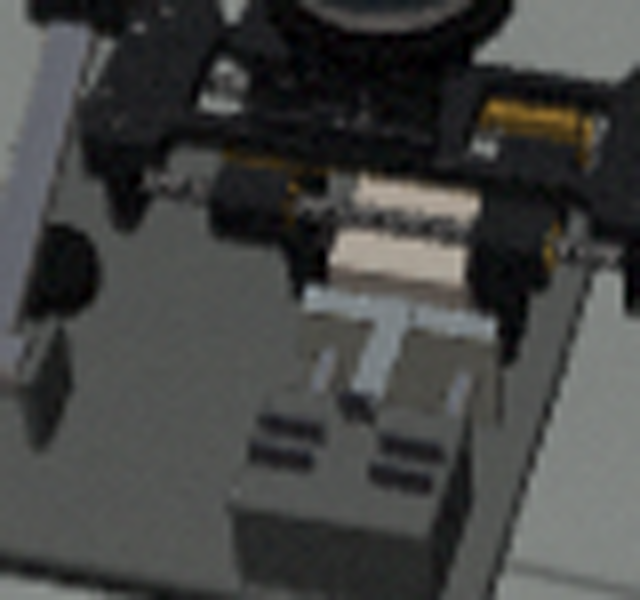

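arm_command(
  series=[
    [0,0,0,-0.0005,-0.002,0,0.4],
    [0,0,0,-0.0005,-0.004,0,0.4],
    [0,0,0,-0.0005,-0.006,0,0.4],
    [0,0,0,-0.0005,-0.0075,0,0.4],
    [0,0,0,-0.0005,-0.009,0,0.4],
    [0,0,0,-0.0005,-0.009,0,0.4],
    [0,0,0,-0.0005,-0.009,0,0.4],
    [0,0,0,-0.0005,-0.009,0,0.4],
  ],
)

```text
t: 16.85
tcp_pos: [0.6163, -0.0971, 0.0388]
tool_rot: [[-0.003, -0.999, -0.048], [-0.0, -0.048, 0.999], [-1.0, 0.003, -0.0]]
contact_force: [-9.6, -0.6, 7.0]
gripper_width: 0.496
```

Run:
```python
from h import *
t=tf(*M,[0.017,-.001,0])[0]
delta([t[0],t[1],.0386],M[2]+np.pi/2)
b=snapshot("scene");delta([t[0],t[1],.0386],M[2]+np.pi/2)
crop(b,200,180,80,75,8,'pics/g7.png')
```

```text
row [-0.0016, -0.0, -0.0032] [0.0002, -0.0042, 0.0012] | tcp [ 0.6163 -0.0971  0.0388] F [-9.65 -0.6   6.98] t 16.85 w 0.496
row [-0.0016, -0.0, -0.0032] [0.0001, -0.0042, 0.0012] | tcp [ 0.6163 -0.0971  0.0387] F [-9.33 -0.8   4.97] t 16.9 w 0.495
```

View pics/g7.png

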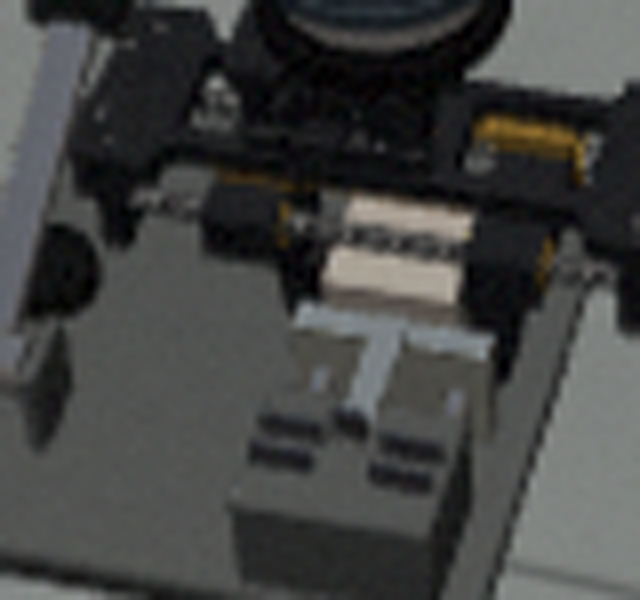

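```bash
python3 - <<'E'
from h import *
c,s=np.cos(M[2]),np.sin(M[2])
def loc(p): d=p[:2]-M[:2];return np.array([c*d[0]+s*d[1],-s*d[0]+c*d[1]])*1000
def px(u,v): return 200+(u+.5)/8-.5,180+(v+.5)/8-.5
for q in((304,277),(502,304),(305,283),(497,313),(300,303),(492,334)): print(q,loc(at("scene",*px(*q),.062)).round(1))
# sharp profile along column for plate edge in g4(rest)/g6/g7
for z in (58,66,70): print(z,[((proj("scene",tf(*M,[x/1000,0,z/1000]))[0]-[200,180])*8).round(0).tolist() for x in (72,83,89,95)])
E
python3 - <<'E'
import cv2
for n in("c3",): pass
a=cv2.imread('pics/g7.png')
cv2.imwrite('pics/g7b.png',cv2.resize(a[290:510,220:500],None,fx=2.5,fy=2.5,interpolation=2))
E
```

```text
(304, 277) [ 23.1 -34.5]
(502, 304) [20.6 29.6]
(305, 283) [ 25.5 -33.5]
(497, 313) [24.6 29. ]
(300, 303) [ 34.  -32.7]
(492, 334) [33.4 29.6]
58 [[365.0, 416.0], [355.0, 443.0], [350.0, 457.0], [345.0, 472.0]]
66 [[363.0, 399.0], [354.0, 426.0], [348.0, 441.0], [343.0, 456.0]]
70 [[363.0, 390.0], [353.0, 417.0], [348.0, 432.0], [342.0, 447.0]]
```

View pics/g7b.png

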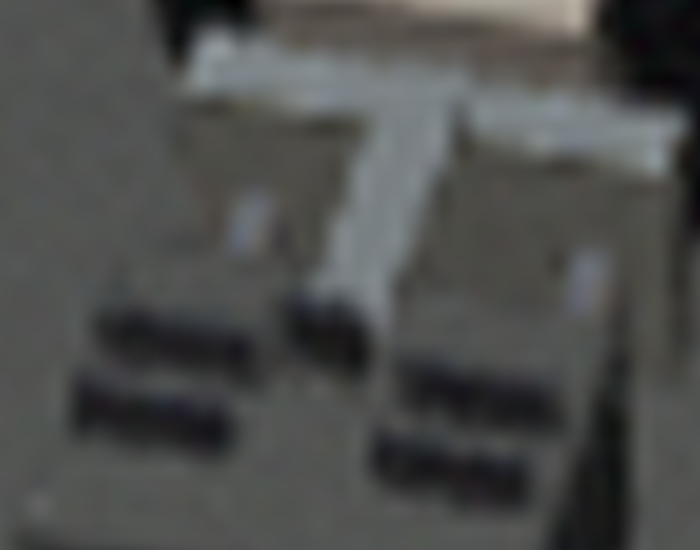

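arm_command(
  series=[
    [0,0,0.001,-0.0005,-0.001,0,0.4],
    [0,0,0.001,-0.0005,-0.002,0,0.4],
    [0,0,0.002,-0.0005,-0.003,0,0.4],
    [0,0,0.002,-0.0005,-0.004,0,0.4],
    [0,0,0.002,-0.0005,-0.0045,0,0.4],
    [0,0,0.002,-0.0005,-0.0045,0,0.4],
    [0,0,0.002,-0.0005,-0.0045,0,0.4],
    [0,0,0.002,-0.0005,-0.0045,0,0.4],
  ],
)

```text
t: 17.7
tcp_pos: [0.6196, -0.0969, 0.0388]
tool_rot: [[-0.008, -0.999, -0.048], [-0.0, -0.048, 0.999], [-1.0, 0.008, 0.0]]
contact_force: [-11.7, 0.5, 5.8]
gripper_width: 0.498
```

Run:
```python
from h import *
t=tf(*M,[0.017,-.001,0])[0]
delta([t[0],t[1],.0386],M[2]+np.pi/2)
b=snapshot("scene");delta([t[0],t[1],.0386],M[2]+np.pi/2)
crop(b,200,180,80,75,8,'pics/g8.png');crop(b,228,205,40,38,16,'pics/g8b.png')
```

```text
row [-0.0017, 0.0002, -0.0077] [0.0002, -0.0009, 0.0012] | tcp [ 0.6196 -0.0969  0.0388] F [-11.7    0.47   5.81] t 17.7 w 0.498
row [-0.0017, 0.0002, -0.0077] [0.0002, -0.0009, 0.0012] | tcp [ 0.6196 -0.0969  0.0388] F [-11.16  -0.6    6.95] t 17.75 w 0.495
```

View pics/g8.png

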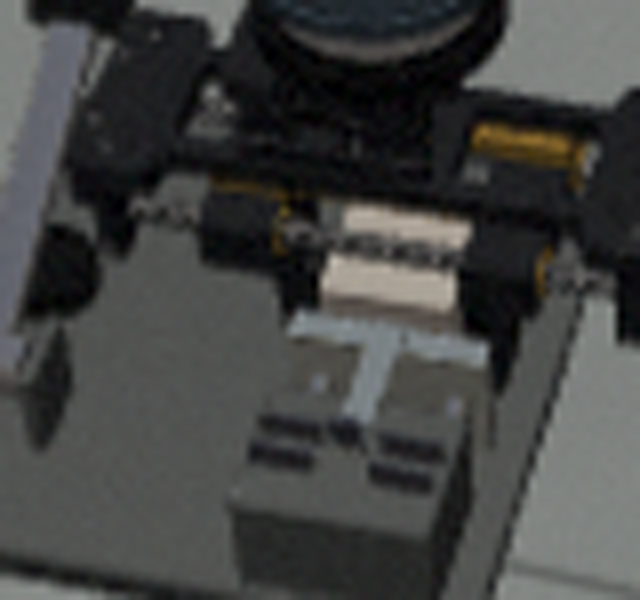

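View pics/g8b.png

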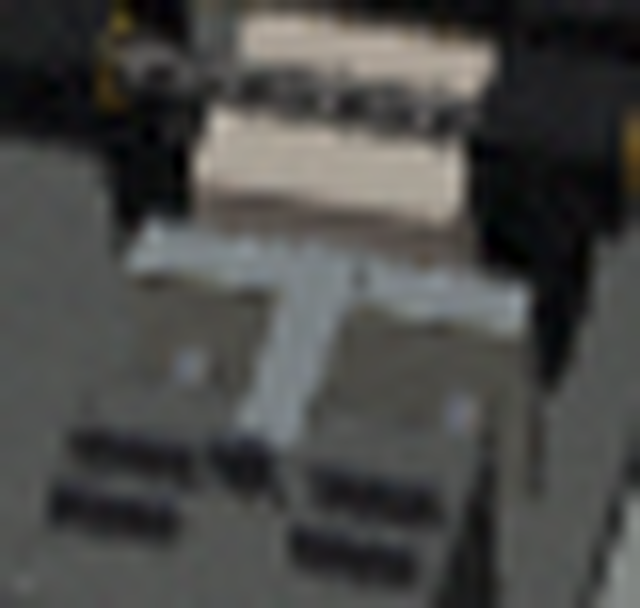

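Run:
```python
from h import *
def sl(P): a,b=proj("scene",P);d=b-a;return d[1]/d[0], ((a-[228,205])*16).round(0),((b-[228,205])*16).round(0)
for yaw in (0,.0495,.1):
    m=[M[0],M[1],yaw]
    print(yaw,"plate edge",sl(tf(*m,[[.037,-.032,.062],[.037,.032,.062]])),"holder edge",sl(tf(*m,[[.037,-.022,.074],[.037,.022,.074]])))
    print(sl(tf(*m,[[.112,-.032,.058],[.112,.032,.058]])))
```

```text
0 plate edge (np.float64(0.20962158573276088), array([136., 204.]), array([524., 286.])) holder edge (np.float64(0.20819169192308545), array([191., 166.]), array([460., 222.]))
(np.float64(0.2215854469575253), array([-25., 580.]), array([378., 669.]))
0.0495 plate edge (np.float64(0.16914054012009724), array([144., 214.]), array([538., 280.])) holder edge (np.float64(0.16796374339409081), array([200., 173.]), array([473., 219.]))
(np.float64(0.1788127558424788), array([  7., 595.]), array([417., 668.]))
0.1 plate edge (np.float64(0.12895756121119717), array([153., 223.]), array([552., 274.])) holder edge (np.float64(0.12803393701515636), array([210., 180.]), array([487., 215.]))
(np.float64(0.1364362011376693), array([ 40., 609.]), array([456., 665.]))
```

```bash
python3 - <<'E'
from h import *
ims=[snapshot("scene").astype(float) for _ in range(8)]
g=np.mean(ims,0).mean(2)
np.save("avg.npy",g)
f=228,205
def edge(c0,c1,line,sign,w=2.5):
    xs=[];ys=[]
    for u in range(c0,c1):
        v=line(u);r=np.arange(int(np.floor(v-w-1)),int(np.ceil(v+w+2)))
        d=np.clip(sign*np.diff(g[r,u]),0,None); d=np.where(np.abs(r[:-1]+.5-v)<=w,d,0)
        if d.sum()>5: xs.append(u);ys.append((d*(r[:-1]+.5)).sum()/d.sum())
    xs=np.array(xs);ys=np.array(ys);p=np.polyfit(xs,ys,1);res=ys-np.polyval(p,xs);k=abs(res)<.5;p=np.polyfit(xs[k],ys[k],1)
    return p[0].round(4),len(xs),res.std().round(2)
def L(a,b): # crop16 points
    A=np.array(a)/16+f-.5;B=np.array(b)/16+f-.5
    return A,B,(lambda u:A[1]+(u-A[0])*(B[1]-A[1])/(B[0]-A[0]))
A,B,l=L((200,185),(462,222));print("holder back top edge",edge(int(A[0])+2,int(B[0])-1,l,-1))
A,B,l=L((140,225),(528,290));print("plate front edge",edge(int(A[0])+3,int(B[0])-1,l,1,1.8))
E
python3 - <<'E'
import numpy as np,cv2
g=np.load('avg.npy')
cv2.imwrite('pics/g9.png',cv2.resize(np.clip(g[205:243,228:268]*1.5,0,255).astype('uint8'),None,fx=15,fy=15,interpolation=2))
E
```

```text
holder back top edge (np.float64(0.154), 13, np.float64(0.08))
plate front edge (np.float64(0.1683), 20, np.float64(0.16))
```

View pics/g9.png

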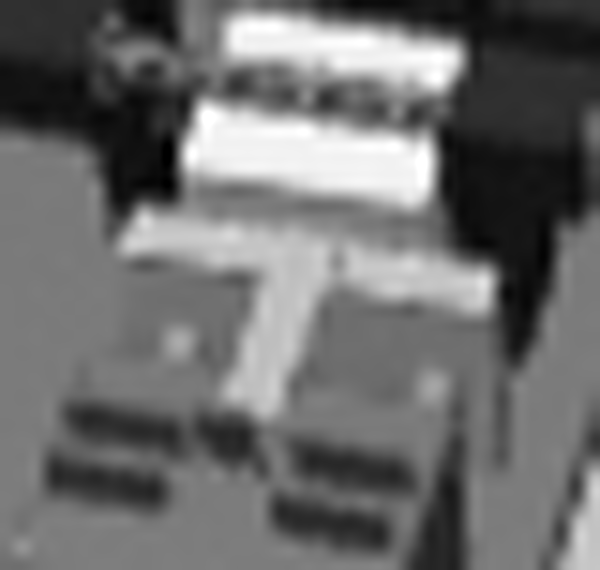

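The holder is square to the plate (about 0.02 rad by the edge slopes) and centred to within 1 mm. The fin at (225,440) is just behind the front rib line, so I'll add a small final push and hold.

arm_command(
  series=[
    [0,0,-0.003,0,-0.0005,0,0.4],
    [0,0,-0.006,0,-0.001,0,0.4],
    [0,0,-0.006,0,-0.001,0,0.4],
    [0,0,-0.006,0,-0.001,0,0.4],
    [0,0,-0.006,0,-0.001,0,0.4],
    [0,0,-0.006,0,-0.001,0,0.4],
  ],
)

```text
t: 18.75
tcp_pos: [0.6202, -0.0969, 0.0387]
tool_rot: [[-0.003, -0.999, -0.048], [0.0, -0.048, 0.999], [-1.0, 0.003, 0.0]]
contact_force: [-12.9, 0.2, 6.9]
gripper_width: 0.494
```

Run:
```python
from h import *
t=tf(*M,[0.017,-.001,0])[0]
delta([t[0],t[1],.0386],M[2]+np.pi/2)
g=np.mean([snapshot("scene").astype(float) for _ in range(6)],0);delta([t[0],t[1],.0386],M[2]+np.pi/2)
cv2.imwrite('pics/g10.png',cv2.resize(np.clip(g[205:243,228:268]*1.5,0,255).astype('uint8'),None,fx=15,fy=15,interpolation=2))
cv2.imwrite('pics/full.png',g.astype('uint8'))
```

```text
row [-0.0018, 0.0003, -0.0026] [0.0001, -0.0003, 0.0012] | tcp [ 0.6202 -0.0969  0.0387] F [-12.95   0.24   6.87] t 18.75 w 0.494
row [-0.0018, 0.0003, -0.0025] [0.0001, -0.0003, 0.0012] | tcp [ 0.6202 -0.0969  0.0387] F [-13.03   0.85   7.17] t 19.05 w 0.498
```

View pics/g10.png

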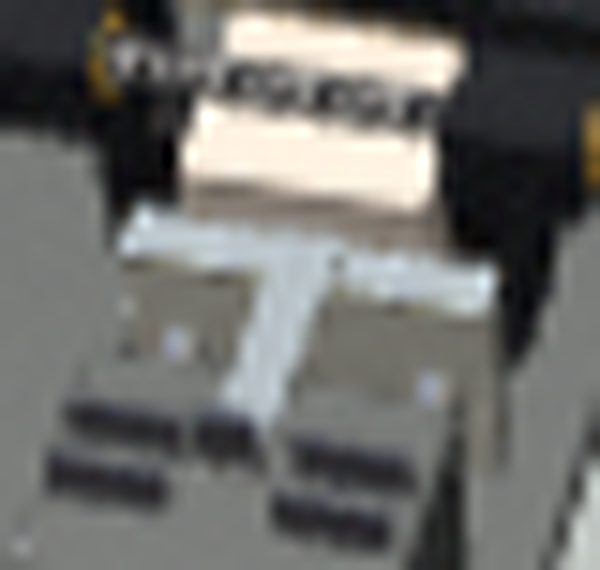

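View pics/full.png

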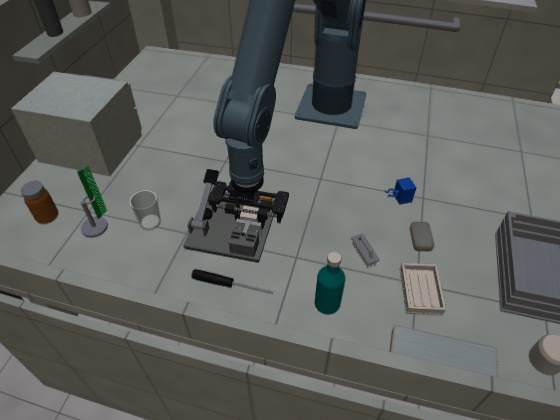

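The fin has moved 5.1 px from its rest place, which matches the 5.1 px predicted for 17 mm. The bystanders look unmoved and the lever is up. Now I hold.

arm_command(
  series=[
    [0,0,0,0,0,0,0.4],
    [0,0,0,0,0,0,0.4],
    [0,0,0,0,0,0,0.4],
    [0,0,0,0,0,0,0.4],
    [0,0,0,0,0,0,0.4],
    [0,0,0,0,0,0,0.4],
    [0,0,0,0,0,0,0.4],
    [0,0,0,0,0,0,0.4],
    [0,0,0,0,0,0,0.4],
    [0,0,0,0,0,0,0.4],
    [0,0,0,0,0,0,0.4],
    [0,0,0,0,0,0,0.4],
  ],
)

```text
t: 20.25
tcp_pos: [0.6202, -0.0969, 0.0387]
tool_rot: [[-0.003, -0.999, -0.048], [0.0, -0.048, 0.999], [-1.0, 0.003, 0.0]]
contact_force: [-12.6, 0.4, 6.9]
gripper_width: 0.495
```

arm_command(
  series=[
    [0,0,0,0,0,0,0.4],
    [0,0,0,0,0,0,0.4],
    [0,0,0,0,0,0,0.4],
    [0,0,0,0,0,0,0.4],
    [0,0,0,0,0,0,0.4],
    [0,0,0,0,0,0,0.4],
    [0,0,0,0,0,0,0.4],
    [0,0,0,0,0,0,0.4],
    [0,0,0,0,0,0,0.4],
    [0,0,0,0,0,0,0.4],
    [0,0,0,0,0,0,0.4],
    [0,0,0,0,0,0,0.4],
  ],
)

```text
t: 21.45
tcp_pos: [0.6202, -0.0969, 0.0387]
tool_rot: [[-0.003, -0.999, -0.048], [0.0, -0.048, 0.999], [-1.0, 0.003, 0.0]]
contact_force: [-12.0, -0.2, 6.3]
gripper_width: 0.492
```

arm_command(
  series=[
    [0,0,0,0,0,0,0.4],
    [0,0,0,0,0,0,0.4],
    [0,0,0,0,0,0,0.4],
    [0,0,0,0,0,0,0.4],
    [0,0,0,0,0,0,0.4],
    [0,0,0,0,0,0,0.4],
    [0,0,0,0,0,0,0.4],
    [0,0,0,0,0,0,0.4],
    [0,0,0,0,0,0,0.4],
    [0,0,0,0,0,0,0.4],
  ],
)

```text
t: 22.45
tcp_pos: [0.6202, -0.0969, 0.0387]
tool_rot: [[-0.003, -0.999, -0.048], [0.0, -0.048, 0.999], [-1.0, 0.003, 0.0]]
contact_force: [-12.6, 0.2, 7.7]
gripper_width: 0.493
```

Run:
```python
from h import *
t=tf(*M,[0.017,-.001,0])[0]
delta([t[0],t[1],.0386],M[2]+np.pi/2)
b=snapshot("scene")
crop(b,180,160,110,90,6,'pics/end.png')
```

```text
row [-0.0018, 0.0003, -0.0025] [0.0001, -0.0003, 0.0012] | tcp [ 0.6202 -0.0969  0.0387] F [-12.57   0.23   7.7 ] t 22.45 w 0.493
```

View pics/end.png

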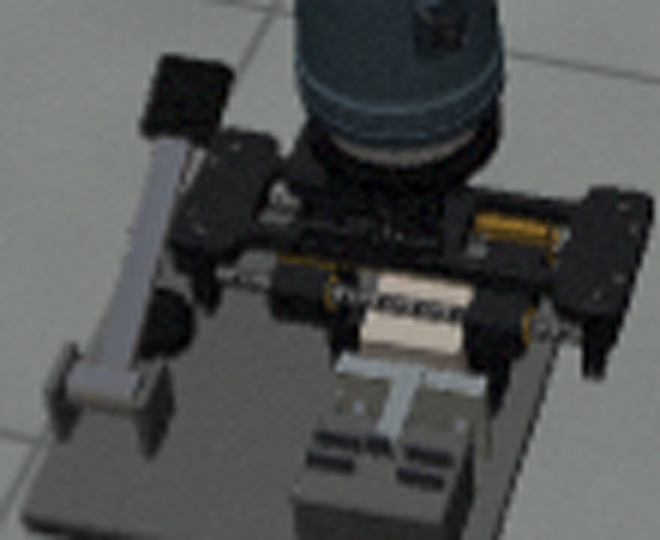

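```bash
python3 -c "
from bench import *
print(close_job())"
```

```text
the job is handed in; nothing more can be done
None
```

I pumped the lever three times and pressed the holder back on the plate. The arm was still holding it there when I handed the job in at about 22.5 s.

**Lever:** each stroke bottomed at a pad height of about 45 mm, which is near 0.41 rad. On the first stroke I also felt the stop, at 16 N. After each lift I raised the fingers clear of the pad's rest height. Pictures after the first and third strokes show the lever fully back up; I took none after the second. In the last picture the pad is at its starting place.

**Holder:** I gripped it by its y faces with 40 N and set it on the bed with its clip towards the open side. It then held steady for over 3 s with no measurable movement.

| Check | Last reading |
|---|---|
| Plate travel, from pointer fin movement | about 17 mm |
| Plate travel, from arm position | about 16.7 mm |
| Plate travel, from plate edge (before a final 0.6 mm push) | about 15.5–16 mm |
| Squareness to plate, from edge slopes (also before that push) | about 0.02 rad |
| Sideways offset from plate middle | about 1 mm or less |
| Tool tilt | 0.003 rad |

**What disagreed:**
- The wrist showed 12–13 N along the push, against about 11 N expected from the spring. I put the difference down to friction, because the holder bears on the bed with about 7 N. That still leaves the plate force inside 6–17 N.
- The two cameras placed the mount about 3–4 mm and 0.7° apart, so I relied on positions relative to the mount, from the scene camera alone.

The other objects looked unmoved in the full scene picture, though I did not measure them.

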